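Close up the inspection hatch of a gear housing

ROBOT

A 6-joint arm with a two-finger parallel gripper is mounted at the origin on a cart in front of the work surface, level with it; the furniture and walls round the work are solid. World frame = base frame: x ahead of the robot, y to its left, z up, the work surface at z = 0. Lengths are in m, angles in rad, forces in N, time in s.
With the tool pointing down it reaches from about 0.35 to 0.975 m from the base axis. Payload 4.9 kg.
Tool frame: the origin (TCP) lies on the centre line of the jaws, within the pads' length; the fingertips stand manip.tcp_to_tips ahead of it and the grasp point (between the pads) is the TCP (manip.tcp_to_tips is the distance from the TCP to the fingertips, in m); y points along the fingers, z is the direction in which the jaws open and shut, and the axes are right-handed (so a half turn about y gives the same grasp; the last joint's range is limited). The gripper opens to 85 mm and grips with 20 to 120 N. Pads are 22 mm wide; open, the fingers measure 114 mm over their backs; the gripper's body (76 mm by 85 mm) begins 54 mm behind the grasp point. The pads swing forward as they close: fully open they stand 13 mm farther back than shut.
Start: joints at [-1.261, 0.053, 1.613, -0, 1.476, -0.119], TCP at [0.26, -0.568, 0.223] pointing down, gripper open.
Joint ranges: [-3.01, 3.01], [-1.01, 2.22], [0.06, 2.58], [-1.02, 4.17], [0.09, 2.62], [-3.14, 3.14]. Speed limits (rad/s): [2.57, 2.57, 3.14, 3.14, 3.14, 3.14].

INTERFACE

Orientations are given as a unit quaternion [w, x, y, z].
In Python, from plant import manip gives the robot as it stands.
- The arm moves only by the tool apply_moves, never from a script. Its argument "moves" is a list of rows, each a list of 7 numbers: the gripper's target within -1 to 1 (shut at 1, half-way at 0, fully open at -1), then the shift along the tool's x, y, z in mm, then the turn, a rotation vector about the tool's x, y, z in degrees. A call has 1 to 20 rows; each row shifts and turns the commanded pose from where the row before left it, along the tool's axes as they then stand; what a row does not reach is not made up. A row lasts 1/10 s, in which the tool goes at most 50 mm and 8.59 degrees, less where a joint would pass 70% of its speed; a pose out of reach is approached as far as the arm can. A call with a gripper value outside its range is refused whole. The fingers move at their own pace and stop on an object; the grip force is fixed at half the most. Time passes only in rows, so rows that do not move let the fingers close. It gives the time, the measured TCP pose, the force and the opening at its end, in the units of the state.
- manip.state(): the state, without advancing time (a new reading comes with each control period).
- manip.grab_frame(name): name is "scene" or "top"; returns the picture (400x640x3 uint8, blue, green, red); there is no depth.
- manip.calibration(name): a dict with "mtx" (3x3 intrinsics, pixels), "distortion" ([k1, k2, p1, p2, k3] as OpenCV has them; the pictures are not rectified), "T" (4x4, takes a point from camera to world coordinates). Camera axes: x right, y down, z forward; pixel columns grow to the right and rows downward; lengths in m; the calibration is good to about 2 mm. A picture is of the moment at which its call begins. calibration takes no time and is no camera call.
- manip.job_done(): hands the job in, once; it reports no verdict.
The state is a dict: "time": time; "joint_pos": joint angles; "joint_vel": joint speeds; "joint_efforts": joint torques, N m; "tool_pos": TCP position; "tool_rot": TCP orientation; "contact_force": force on the tool from outside, world axes, zero at the start; "ft_torque": the same for the moment, N m; "gripper_width": opening from 0.0 (shut) to 1.0 (fully open).
Only numpy, scipy, OpenCV 4.12 (cv2) and the standard library are available. Lean on these libraries where they do the work, as an engineer would, in place of code of your own. Each camera call takes 0.05 s, during which the arm holds its last target. There are 200 camera calls.

TASK

Close up the gear housing: take the hand lamp off its open top and set it down gently, lying on the bench. Then fit the loose cover plate over the opening: hook one long edge under the two keepers and press the opposite edge down until the spring latch snaps over it, so that the plate sits level on its seat all round. Press only as hard as the latch needs, and leave the other things on the bench where they are.

Things in the scene. Friction and masses are not known exactly. Their poses are not given: they have to be found in the camera images.
- gearbox: Grey cast gear housing, about 162 x 196 x 70 mm, fixed on the bench. Origin: middle of its underside. Its open top is a flat machined seat 70 mm above the bench with an opening 80 (x) x 104 (y) mm. Keepers on its +x edge (about the left side, seen from the robot), spring latch on its -x edge (about the right side)
- seat (a point): Middle of the seat, 70 mm above the housing's underside; axes as the housing's. The middle of the fitted cover's underside lies here. Steel guides 5 mm high stand at y = +-82 mm, two sloped stops 5 mm high at x = -57.5 mm (44 to 62 mm either side of the latch): the cover has 2 mm to spare each side and 3.5 mm lengthwise
- keepers (a point): On the seat midway between the keepers, at their stop face, 56 mm to +x of the seat's middle. Keepers: two bent steel clips 34 mm wide, 48 mm either side of this point; lips reach 9 mm back over the seat, with a slot 6.5 mm high at the stop face flaring to 8.8 mm. The 5 mm plate goes in tilted 8 to 12 degrees, keeper edge low; level it cannot, as latch and stops are in the way
- latch_nose (a point): Tip of the spring latch's nose, 50.5 mm to -x of the seat's middle, 25 mm wide along y, underside 6.2 mm above the seat; bevelled back and up to 16 mm above the seat. A plate edge pressed down on the bevel (10 to 20 N) pushes it back. Its guide stands behind it, up to 21 mm above the seat, 21 mm either side
- latch_bolt (a joint): Travel of the spring latch (m): 0 = fully out, over the seat (its rest position); up to 0.008 pushed back, away from the seat. It springs back to below 0.001 over a cover that is fully down
- cover: Loose steel cover plate, 110 (x) x 160 (y) x 5 mm, about 0.4 kg, with a dark flat-bar bow handle along its long (y) direction. Origin: middle of its underside. It fits either way round
- cover_handle (a point): Middle of the bow handle's bar, 34 mm above the plate's underside. The bar is 10 mm wide (x) and 10 mm high, 100 mm long (y) on posts at 45 mm either side; 24 mm free under it. The plate's top is 29 mm below this point
- work_lamp: Square orange hand lamp, 34 x 140 x 30 mm, 0.18 kg, long along its y axis, lying across the opening of the housing at the start. Origin: middle of its underside
- try_square: Bystander: small steel try square lying flat, 126 x 75 x 14 mm. Leave it
- screwdriver: Bystander: red-handled screwdriver lying flat, 199 mm long. Leave it
- arrow_magnet: Bystander: red triangular welding magnet lying flat, 60 x 90 x 21 mm. Leave it
- weld_helmet: Fixed obstacle, do not bump it: a black welding helmet on a stand behind the work, 0.36 m high. Its headband comes nearest, to about 0.58 m ahead and 0.08 m to the right of the robot's base axis, 0.28 to 0.32 m above the bench. Cross from side to side in front of it, no more than 0.46 m ahead of the base, and do not work beneath it

How it is judged:
By the outcome, as a careful person would: the job done as asked, in the order asked, and still so for the second after the job is handed in, with the robot touching nothing.
It also fails if it takes over 67 s, if anything falls off the work surface, if the arm or the gripper's body presses on something with over 40 N, if the wrist force passes 120 N, or if a joint passes its speed limit or range.

## Working session

There is one attempt and no reset: what is moved stays moved. The work goes in short steps, Python scripts to look and compute and a tool call to move; the robot and the scene stay as the last step left them, time stands still between calls to the robot, and variables do not carry over. Pictures are saved under pics/ and viewed, about 8 in all and at most 12, crops included, and the job is handed in when it is done.

Besides the shell and the picture viewer there is one more tool, called after "Request:" by a JSON object that holds its "op" and its "data". apply_moves: Moves the arm, as the interface text tells. Its arguments: {"type":"object","properties":{"moves":{"type":"array","items":{"type":"array","items":{"type":"number"}}}},"required":["moves"]}

```bash
mkdir -p pics; ls; python3 - <<'E'
from plant import manip
import cv2, numpy as np
np.set_printoptions(precision=4,suppress=True)
print(manip.state(), manip.tcp_to_tips)
for n in("scene","top"):
    im=manip.grab_frame(n); cv2.imwrite(f"pics/{n}0.png",im)
    c=manip.calibration(n); print(n,c["mtx"],c["distortion"],c["T"])
E
```

```text
pics
{'time': 0.0, 'joint_pos': array([-1.261 ,  0.0533,  1.6143, -0.    ,  1.476 , -0.119 ]), 'joint_vel': array([ 0.0001,  0.0007, -0.001 , -0.0007,  0.0004,  0.001 ]), 'joint_efforts': array([  0.0008, -39.3686, -37.0172,   0.0001,   0.0071,  -0.    ]), 'tool_pos': array([ 0.2597, -0.5678,  0.2218]), 'tool_rot': array([ 0.1504, -0.1505,  0.6916, -0.6902]), 'contact_force': array([-0.1544,  0.0795,  0.1643]), 'ft_torque': array([-0.0292,  0.0004, -0.0106]), 'gripper_width': 1.0007341678278723} 0.019
scene [[432.3663   0.     316.3313]
 [  0.     432.3663 196.9218]
 [  0.       0.       1.    ]] [-0.032  0.     0.     0.     0.   ] [[-0.5772 -0.3893  0.7178 -0.3404]
 [-0.8166  0.279  -0.5053  0.5893]
 [-0.0036 -0.8778 -0.479   0.6901]
 [ 0.      0.      0.      1.    ]]
top [[407.0953   0.     315.733 ]
 [  0.     407.0953 194.5232]
 [  0.       0.       1.    ]] [-0.0842  0.      0.      0.      0.    ] [[-0.023  -0.9867  0.1608  0.3716]
 [-0.9997  0.023  -0.0014 -0.0439]
 [-0.0023 -0.1608 -0.987   1.2329]
 [ 0.      0.      0.      1.    ]]
```

View pics/top0.png

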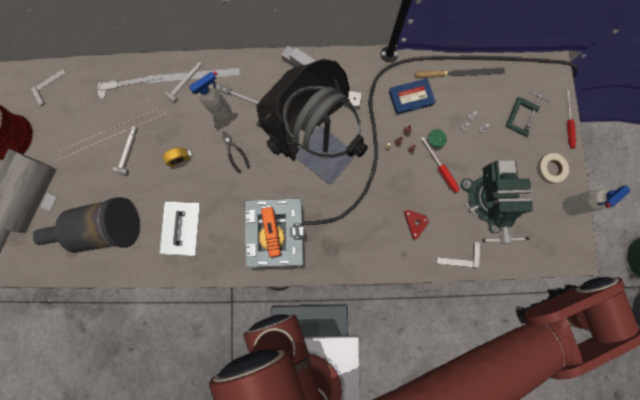

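View pics/scene0.png

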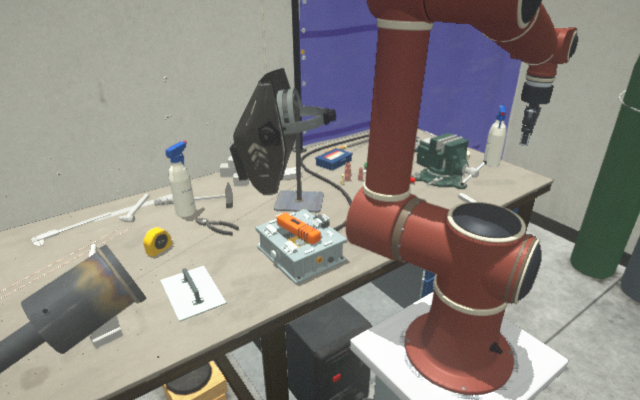

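The top view shows the housing at about (274,233), with the lamp across it. The latch is on the right at (298,232) and the white cover is at (180,228) with its handle running vertically in the image. The magnet is at (416,224) and the square at (465,258). Next I'll measure and look at an enlarged crop.

```bash
cat > h.py <<'E'
from plant import manip
import cv2, numpy as np
from scipy.spatial.transform import Rotation as R
np.set_printoptions(precision=4,suppress=True)
def cast(n,px,z):
    c=manip.calibration(n); px=np.asarray(px,float).reshape(-1,1,2)
    u=cv2.undistortPoints(px,c["mtx"],np.array(c["distortion"]))[:,0]
    d=np.c_[u,np.ones(len(u))]@c["T"][:3,:3].T; o=c["T"][:3,3]
    return o+d*((z-o[2])/d[:,2])[:,None]
def proj(n,P):
    c=manip.calibration(n); T=np.linalg.inv(c["T"])
    return cv2.projectPoints(np.asarray(P,float).reshape(-1,1,3),cv2.Rodrigues(T[:3,:3])[0],T[:3,3],c["mtx"],np.array(c["distortion"]))[0][:,0]
def blob(mask,n,z,roi):
    x0,y0,x1,y1=roi; m=np.zeros_like(mask); m[y0:y1,x0:x1]=mask[y0:y1,x0:x1]
    cs,_=cv2.findContours(m,cv2.RETR_EXTERNAL,cv2.CHAIN_APPROX_NONE)
    c=max(cs,key=cv2.contourArea)
    P=cast(n,c[:,0],z)[:,:2]
    (cx,cy),(w,h),a=cv2.minAreaRect((P*1000).astype(np.float32))
    return cx,cy,w,h,a
def st():
    s=manip.state(); M=R.from_quat(np.roll(s["tool_rot"],-1)).as_matrix()
    print("t",s["time"],"pos",s["tool_pos"]*1000,"F",s["contact_force"],"w",s["gripper_width"],"\n",M,"\nq",s["joint_pos"]); return s,M
E
python3 - <<'E'
from h import *
im=cv2.imread("pics/top0.png"); hsv=cv2.cvtColor(im,cv2.COLOR_BGR2HSV)
w=cv2.inRange(hsv,(0,0,215),(180,40,255)); w=cv2.morphologyEx(w,cv2.MORPH_CLOSE,np.ones((9,9)))
print("cover",blob(w,"top",.005,(150,190,210,270)))
o=cv2.inRange(hsv,(3,150,150),(14,255,255)); print("lamp",blob(o,"top",.1,(240,190,310,270)))
a=cv2.resize(im[185:280,140:320],None,fx=4.4,fy=4.4,interpolation=cv2.INTER_CUBIC)
cv2.imwrite("pics/crop0.png",a)
st()
E
```

```text
cover (478.96612548828125, 372.22802734375, 105.71554565429688, 156.33218383789062, 86.26527404785156)
lamp (455.0269775390625, 83.39398193359375, 134.2573699951172, 31.781572341918945, 9.525335311889648)
t 0.1 pos [ 259.6777 -567.8679  221.879 ] F [-0.5357 -0.237   0.4456] w 0.9957453556990038 
 [[-0.9095 -0.0006  0.4157]
 [-0.4157  0.0018 -0.9095]
 [-0.0002 -1.     -0.0018]] 
q [-1.261   0.0533  1.6142  0.      1.476  -0.119 ]
```

View pics/crop0.png

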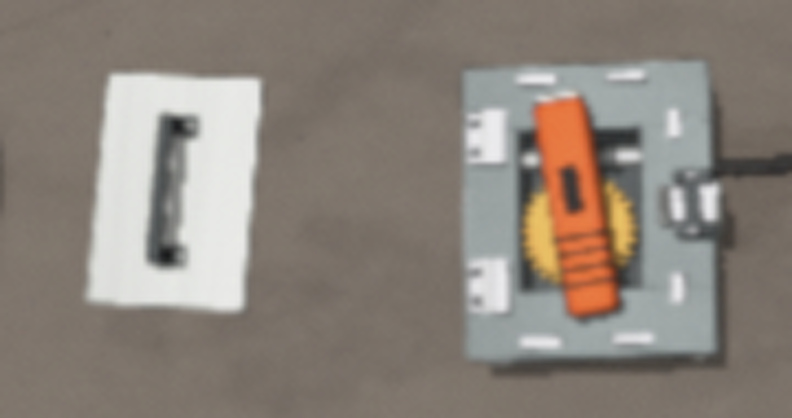

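The crop shows the keepers at (487,136) and (489,286), the stops at (674,122) and (677,289), and the guides at (536,79), (627,75), (540,341) and (633,338). The latch nose is near (680,203). Next I'll get the housing pose from the centroids of these white parts.

```bash
cat > house.py <<'E'
from h import *
def house(im):
    b=cv2.resize(im,None,fx=4,fy=4,interpolation=cv2.INTER_CUBIC); hsv=cv2.cvtColor(b,cv2.COLOR_BGR2HSV)
    w=cv2.inRange(hsv,(0,0,205),(180,45,255)); n,l,s,c=cv2.connectedComponentsWithStats(w)
    for i in range(1,n):
        p=(c[i]+.5)/4-.5; x,y,ww,hh,a=s[i]
        if 240<p[0]<312 and 190<p[1]<275 and a>30:
            e=cast("top",np.array([[x,y],[x+ww,y+hh]])/4-.5+.125,.075)*1000
            print(p,"area",a,"world z75",cast("top",p,.075)[0]*1000,"box",e[:,:2].ravel())
E
python3 - <<'E'
from house import *
house(cv2.imread("pics/top0.png"))
print("magnet,square,lampspot",cast("top",[[416,224],[438,262],[360,250],[340,222],[360,285]],0)*1000)
print(cast("top",[[150,205],[216,205]],0))
E
```

```text
[282.2904 201.5662] area 136 world z75 [542.0257  51.0894  75.    ] box [545.022   62.3412 539.4551  41.5177]
[261.6992 202.3761] area 219 world z75 [541.0343 110.4573  75.    ] box [544.2159 122.2213 537.1467  99.1417]
[268.4508 206.0265] area 33 world z75 [529.9945  91.0291  75.    ] box [531.2451  94.8418 528.151   86.2185]
[250.7538 215.4799] area 1151 world z75 [503.8141 142.0167  75.    ] box [521.0172 155.4028 486.6419 131.6005]
[292.6021 212.6359] area 207 world z75 [509.3238  21.8706  75.    ] box [518.0861  25.2655 500.6248  17.6372]
[282.3839 219.9375] area 56 world z75 [489.0052  51.3675  75.    ] box [490.7301  56.3804 486.9081  45.6985]
[300.6724 230.2208] area 253 world z75 [458.4793  -0.3578  75.    ] box [467.392    3.8932 447.2989  -4.2875]
[293.4622 231.1201] area 152 world z75 [456.383   20.1889  75.    ] box [464.9588  22.4452 447.7763  17.0135]
[251.3818 249.0948] area 1142 world z75 [408.048  140.2061  75.    ] box [424.4534 153.7513 390.9067 130.3182]
[293.4348 250.0924] area 184 world z75 [402.789   21.0812  75.    ] box [411.1942  23.9505 394.2087  17.8532]
[284.0175 261.2812] area 200 world z75 [372.038   48.0898  75.    ] box [374.8091  59.7361 368.7601  37.2653]
[262.4047 262.3099] area 261 world z75 [370.3894 109.0883  75.    ] box [373.2322 121.1735 366.4885  97.1946]
magnet,square,lampspot [[ 474.389  -349.0568    0.    ]
 [ 357.8242 -409.4793    0.    ]
 [ 400.3503 -174.9002    0.    ]
 [ 486.2843 -117.3684    0.    ]
 [ 296.7657 -171.0525    0.    ]]
[[0.5516 0.4693 0.    ]
 [0.5471 0.2615 0.    ]]
```

Request:
{"op": "apply_moves", "data": {"moves": [[-0.25, -15, 0, -17, 0, 0, 0], [-0.25, -30, 2, -34, 0, 0, 0], [-0.25, -30, 2, -34, 0, 0, 0], [-0.25, -30, 2, -34, 0, 0, 0], [-0.25, -30, 2, -34, 0, 0, 0], [-0.25, -30, 2, -34, 0, 0, 0], [-0.25, -30, 2, -34, 0, 0, 0], [-0.25, -30, 2, -34, 0, 0, 0], [-0.25, -30, 2, -34, 0, 0, 0], [-0.25, -30, 2, -34, 0, 0, 0], [-0.25, -30, 2, -34, 0, 0, 0], [-0.25, -30, 2, -34, 0, 0, 0], [-0.25, -30, 2, -34, 0, 0, 0], [-0.25, -30, 2, -34, 0, 0, 0], [-0.25, -30, 2, -34, 0, 0, 0], [-0.25, -13, 2, -18, 0, 0, 0], [-0.25, 0, 0, 0, 0, 7.5, 0], [-0.25, 0, 0, 0, 0, 7.5, 0], [-0.25, 0, 0, 0, 0, 0, 0]]}}

```text
time: 2.0
tool_pos: [0.4545, 0.083, 0.1924]
tool_rot: [0.059, -0.06, 0.705, -0.705]
contact_force: [0.5, -0.0, 0.3]
gripper_width: 0.625
```

```bash
cat >> h.py <<'E'
def delta(P,jawdeg=None):
    "tool-axes shift to world P (mm), turn about tool y to bring jaw dir (tool z) to jawdeg"
    s,M=st(); print("shift",M.T@(np.array(P)-s["tool_pos"]*1000))
    if jawdeg is not None: print("turn y",-((jawdeg-np.degrees(np.arctan2(M[1,2],M[0,2])))%360))
E
python3 -c "
from h import *
delta((455,83,86),-80.5)"
```

```text
t 2.0 pos [454.4556  82.9541 192.4271] F [ 0.5498 -0.0272  0.2652] w 0.6245049189881244 
 [[-0.9859 -0.0011  0.1672]
 [-0.1672 -0.     -0.9859]
 [ 0.0011 -1.     -0.0002]] 
q [ 0.0192 -0.3341  2.0124 -0.      1.4644  1.422 ]
shift [ -0.6601 106.4265   0.063 ]
turn y -359.87320828959656
```

Request:
{"op": "apply_moves", "data": {"moves": [[-0.25, 0, 25, 0, 0, 0, 0], [-0.25, 0, 30, 0, 0, 0, 0], [-0.25, 0, 25, 0, 0, 0, 0], [-0.25, 0, 12, 0, 0, 0, 0], [-0.25, 0, 8, 0, 0, 0, 0], [-0.25, 0, 0, 0, 0, 0, 0], [0.1, 0, 0, 0, 0, 0, 0], [0.3, 0, 0, 0, 0, 0, 0], [0.6, 0, 0, 0, 0, 0, 0], [0.6, 0, 0, 0, 0, 0, 0], [0.6, 0, 0, 0, 0, 0, 0], [0.6, 0, 0, 0, 0, 0, 0]]}}

```text
time: 3.2
tool_pos: [0.4549, 0.0826, 0.0932]
tool_rot: [-0.059, 0.059, -0.705, 0.705]
contact_force: [-0.7, 0.0, -0.1]
gripper_width: 0.202
```

```bash
python3 - <<'E'
from h import *
a=manip.grab_frame("scene"); cv2.imwrite("pics/s1.png",cv2.resize(a[190:300,230:370],None,fx=5,fy=5,interpolation=cv2.INTER_CUBIC)); st()
E
```

```text
t 3.25 pos [454.8422  82.6181  93.0759] F [-0.0651 -0.0127 -0.0477] w 0.19993764560499128 
 [[-0.9861  0.0001  0.1663]
 [-0.1663 -0.     -0.9861]
 [-0.0001 -1.      0.    ]] 
q [ 0.0185 -0.2316  2.1033 -0.      1.2698  1.4222]
```

View pics/s1.png

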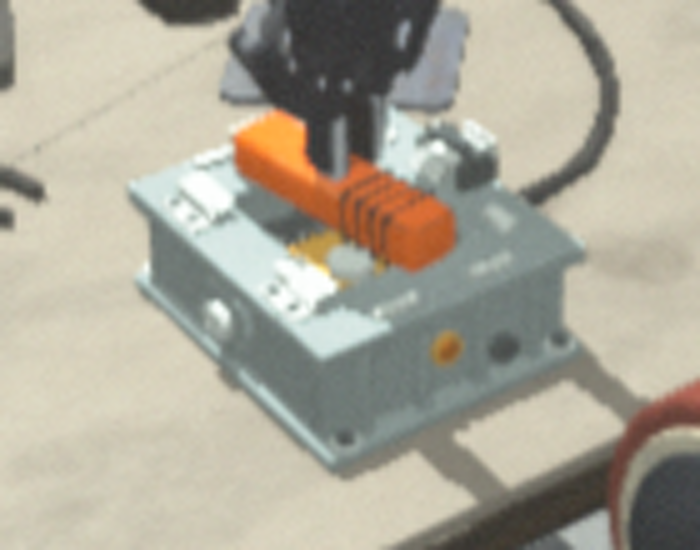

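```bash
python3 - <<'E'
from h import *
f=lambda P:(proj("scene",np.array(P)/1000)-[230,190])*5+2
for z in (74,84,94,100,110): print(z,f([[455,83+8.5+7,z]]),f([[455,83,z]]))
print("lamp top corners",f([[455+69*s-16*t*.17,83+69*.166*s+17*t,z] for s in(-1,1) for t in(-1,1) for z in (70,100)]))
E
```

```text
74 [[324.8134 219.3905]] [[349.9531 209.7928]]
84 [[324.2695 203.0824]] [[349.5219 193.5563]]
94 [[323.7213 186.631 ]] [[349.0872 177.1783]]
100 [[323.3902 176.6908]] [[348.8248 167.2829]]
110 [[322.8349 160.0066]] [[348.3846 150.6749]]
lamp top corners [[469.4437 257.1065]
 [469.7107 207.1889]
 [420.389  284.8827]
 [419.9863 234.3575]
 [286.3342 153.9075]
 [284.3072 106.4467]
 [237.6772 177.7013]
 [234.9956 129.6742]]
```

```bash
python3 - <<'E'
from h import *
def crop(path,P,c,s=6,h=45):
    im=cv2.imread(path); c=np.round(c).astype(int)
    a=cv2.resize(im[c[1]-h:c[1]+h,c[0]-h:c[0]+h],None,fx=s,fy=s,interpolation=cv2.INTER_CUBIC)
    for p,col in zip(proj("scene",np.array(P)/1000),[(0,255,0),(0,0,255)]):
        q=(p-c+h+.5)*s; cv2.circle(a,tuple(int(v) for v in q),3,col,-1)
    return a
P=[[260,-568,222],[260,-568,203]]; A=crop("pics/scene0.png",P,proj("scene",np.array(P[:1])/1000)[0])
P=[[455,83,93],[455,83,74]]; cv2.imwrite("pics/s1f.png",manip.grab_frame("scene")); B=crop("pics/s1f.png",P,proj("scene",np.array(P[:1])/1000)[0]-[0,15])
cv2.imwrite("pics/c2.png",cv2.resize(np.hstack([A,B]),(800,400)))
E
```

```text
(no output)
```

View pics/c2.png

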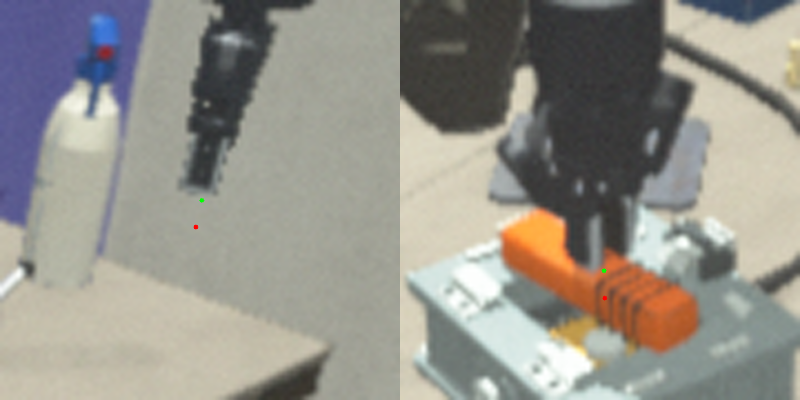

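The fingertips sit about 6 mm behind the reported TCP in both pictures, not 19 mm ahead of it. The fingers therefore closed just above the lamp, and the lamp is unmoved. I'll reopen and go lower in steps, watching the force.

Request:
{"op": "apply_moves", "data": {"moves": [[-0.25, 0, 0, 0, 0, 0, 0], [-0.25, 0, 0, 0, 0, 0, 0], [-0.25, 0, 0, 0, 0, 0, 0], [-0.25, 0, 4, 0, 0, 0, 0], [-0.25, 0, 4, 0, 0, 0, 0], [-0.25, 0, 2, 0, 0, 0, 0], [-0.25, 0, 0, 0, 0, 0, 0]]}}

```text
time: 4.0
tool_pos: [0.4543, 0.0826, 0.0823]
tool_rot: [0.059, -0.059, 0.705, -0.705]
contact_force: [-0.2, -0.2, -0.1]
gripper_width: 0.623
```

Request:
{"op": "apply_moves", "data": {"moves": [[-0.25, 0, 3, 0, 0, 0, 0], [-0.25, 0, 2, 0, 0, 0, 0], [-0.25, 0, 2, 0, 0, 0, 0], [-0.25, 0, 0, 0, 0, 0, 0]]}}

```text
time: 4.4
tool_pos: [0.4546, 0.0826, 0.0756]
tool_rot: [0.059, -0.059, 0.705, -0.705]
contact_force: [-0.0, 0.4, -0.3]
gripper_width: 0.621
```

```bash
python3 - <<'E'
from h import *
a=manip.grab_frame("scene"); cv2.imwrite("pics/s2.png",cv2.resize(a[190:290,240:370],None,fx=6,fy=6,interpolation=cv2.INTER_CUBIC)); st()
E
```

```text
t 4.45 pos [454.7195  82.6021  75.8204] F [-0.534  -0.3499  0.2468] w 0.6275852112578449 
 [[-0.9861 -0.0003  0.1662]
 [-0.1662 -0.     -0.9861]
 [ 0.0003 -1.     -0.0001]] 
q [ 0.0184 -0.2076  2.1147 -0.      1.2348  1.4223]
```

View pics/s2.png

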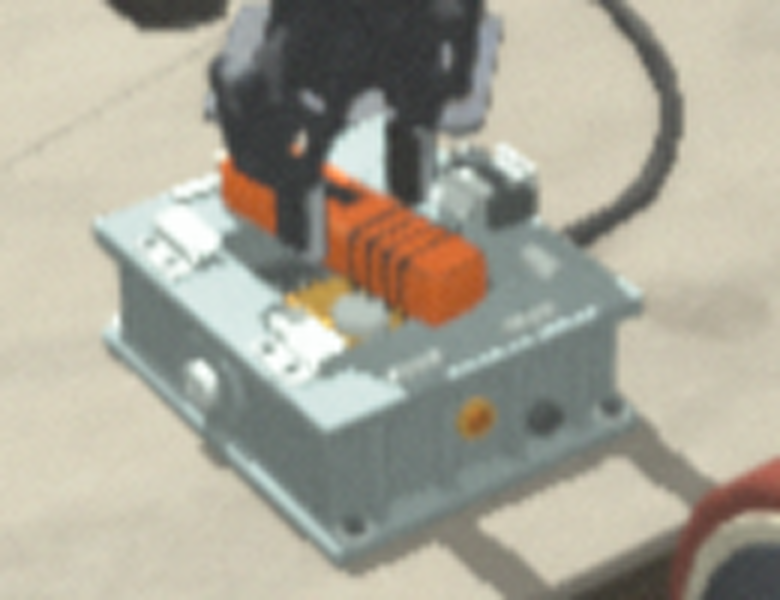

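The fingers now straddle the lamp, with the near tip at (305,255), so I'll grip here.

Request:
{"op": "apply_moves", "data": {"moves": [[0.1, 0, 0, 0, 0, 0, 0], [0.3, 0, 0, 0, 0, 0, 0], [0.5, 0, 0, 0, 0, 0, 0], [0.6, 0, 0, 0, 0, 0, 0], [0.6, 0, 0, 0, 0, 0, 0], [0.6, 0, 0, 0, 0, 0, 0]]}}

```text
time: 5.05
tool_pos: [0.4552, 0.0827, 0.0765]
tool_rot: [0.059, -0.059, 0.705, -0.705]
contact_force: [0.2, 0.8, 3.4]
gripper_width: 0.38
```

Request:
{"op": "apply_moves", "data": {"moves": [[0.6, 0, -8, 0, 0, 0, 0], [0.6, 0, -18, 0, 0, 0, 0], [0.6, 0, -25, 0, 0, 0, 0], [0.6, 0, -25, 0, 0, 0, 0], [0.6, 0, -14, 0, 0, 0, 0], [0.6, 6, 0, 15, 0, 0, 0], [0.6, 12, 0, 34, 0, 0, 0], [0.6, 12, 0, 34, 0, 0, 0], [0.6, 12, 0, 34, 0, 0, 0], [0.6, 12, 0, 34, 0, 0, 0], [0.6, 12, 0, 34, 0, 0, 0], [0.6, 12, 0, 34, 0, 0, 0], [0.6, 8, 0, 20, 0, 0, 0], [0.6, 0, 0, 0, 0, 0, 0], [0.6, 0, 0, 0, 0, 0, 0]]}}

```text
time: 6.55
tool_pos: [0.4092, -0.1671, 0.1653]
tool_rot: [0.058, -0.059, 0.705, -0.704]
contact_force: [-0.3, -0.0, -2.1]
gripper_width: 0.38
```

```bash
python3 - <<'E'
from h import *
t=manip.grab_frame("top"); cv2.imwrite("pics/t3.png",t)
a=manip.grab_frame("scene"); cv2.imwrite("pics/s3.png",a)
A=cv2.resize(t[180:280,240:430],None,fx=3,fy=3,interpolation=cv2.INTER_CUBIC); B=cv2.resize(a[100:290,240:430],None,fx=1.58,fy=1.58,interpolation=cv2.INTER_CUBIC)[:300]
cv2.imwrite("pics/c3.png",cv2.resize(np.hstack([A,B]),None,fx=.9,fy=.9)); st()
E
```

```text
t 6.65 pos [ 409.5978 -166.4356  165.4627] F [-0.3358  0.0991 -1.6243] w 0.3780263194757984 
 [[-0.9859 -0.0008  0.1671]
 [-0.1671  0.0009 -0.9859]
 [ 0.0006 -1.     -0.001 ]] 
q [-0.5548 -0.3685  2.0838  0.0004  1.4275  0.8481]
```

View pics/c3.png

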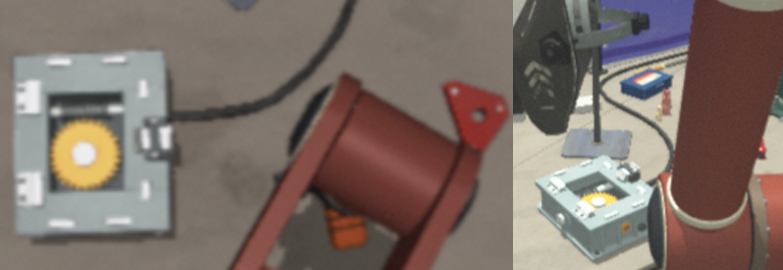

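The lamp is off the housing and in the gripper: the weight reading is about 1.7 N, and orange shows under the arm at (345,230). Now I'll lower it.

Request:
{"op": "apply_moves", "data": {"moves": [[0.6, 0, 15, 0, 0, 0, 0], [0.6, 0, 25, 0, 0, 0, 0], [0.6, 0, 30, 0, 0, 0, 0], [0.6, 0, 30, 0, 0, 0, 0], [0.6, 0, 25, 0, 0, 0, 0], [0.6, 0, 14, 0, 0, 0, 0], [0.6, 0, 8, 0, 0, 0, 0], [0.6, 0, 4, 0, 0, 0, 0], [0.6, 0, 3, 0, 0, 0, 0], [0.6, 0, 1, 0, 0, 0, 0], [0.6, 0, 0, 0, 0, 0, 0]]}}

```text
time: 7.75
tool_pos: [0.4103, -0.1676, 0.0116]
tool_rot: [-0.059, 0.059, -0.704, 0.705]
contact_force: [-0.5, 0.3, -2.0]
gripper_width: 0.381
```

Request:
{"op": "apply_moves", "data": {"moves": [[0.6, 0, 1, 0, 0, 0, 0], [0.6, 0, 1, 0, 0, 0, 0], [0.6, 0, 0, 0, 0, 0, 0]]}}

```text
time: 8.05
tool_pos: [0.4098, -0.1674, 0.0091]
tool_rot: [-0.059, 0.059, -0.705, 0.705]
contact_force: [-0.3, 0.0, -2.5]
gripper_width: 0.381
```

Request:
{"op": "apply_moves", "data": {"moves": [[0.6, 0, 0.7, 0, 0, 0, 0], [0.6, 0, 0.7, 0, 0, 0, 0], [0.6, 0, 0, 0, 0, 0, 0]]}}

```text
time: 8.35
tool_pos: [0.4097, -0.1673, 0.0075]
tool_rot: [0.059, -0.059, 0.705, -0.705]
contact_force: [-0.1, -0.2, -1.4]
gripper_width: 0.384
```

Request:
{"op": "apply_moves", "data": {"moves": [[0.6, 0, 0.7, 0, 0, 0, 0], [0.6, 0, 0.5, 0, 0, 0, 0], [0.6, 0, 0, 0, 0, 0, 0]]}}

```text
time: 8.65
tool_pos: [0.4098, -0.1674, 0.0065]
tool_rot: [0.059, -0.059, 0.705, -0.705]
contact_force: [-0.3, 0.4, -0.5]
gripper_width: 0.377
```

Request:
{"op": "apply_moves", "data": {"moves": [[0.2, 0, 0, 0, 0, 0, 0], [0, 0, 0, 0, 0, 0, 0], [-0.15, 0, 0, 0, 0, 0, 0], [-0.25, 0, 0, 0, 0, 0, 0], [-0.25, 0, 0, 0, 0, 0, 0], [-0.25, 0, -6, 0, 0, 0, 0], [-0.25, 0, -15, 0, 0, 0, 0], [-0.25, 0, -30, 0, 0, 0, 0], [-0.25, 0, -40, 0, 0, 0, 0], [-0.25, 0, -40, 0, 0, 0, 0], [-0.25, 0, -25, 0, 0, 0, 0], [-0.25, 0, 0, 0, 0, 0, 0]]}}

```text
time: 9.85
tool_pos: [0.4124, -0.169, 0.1681]
tool_rot: [-0.062, 0.056, -0.703, 0.707]
contact_force: [0.0, 0.4, 0.5]
gripper_width: 0.627
```

```bash
python3 - <<'E'
from house import *
im=cv2.imread("pics/t3.png"); hsv=cv2.cvtColor(im,cv2.COLOR_BGR2HSV)
v=cv2.inRange(hsv,(0,0,0),(180,255,110))
b=cv2.resize(im[190:270,155:205],None,fx=4,fy=4,interpolation=cv2.INTER_CUBIC); g=cv2.cvtColor(b,cv2.COLOR_BGR2GRAY)
for th in (70,90,120):
    m=(g<th).astype(np.uint8); m[:, :4*4]=0; m[:,150:]=0
    cs,_=cv2.findContours(m,cv2.RETR_EXTERNAL,cv2.CHAIN_APPROX_NONE)
    for c in cs:
        if cv2.contourArea(c)>200:
            px=(c[:,0]+.5)/4-.5+[155,190]
            print(th,cv2.contourArea(c),cv2.minAreaRect((cast("top",px,.039)[:,:2]*1000).astype(np.float32)))
w=(g>170).astype(np.uint8); w=cv2.morphologyEx(w,cv2.MORPH_CLOSE,np.ones((31,31)))
c=max(cv2.findContours(w,0,1)[0],key=cv2.contourArea); px=(c[:,0]+.5)/4-.5+[155,190]
print("plate",cv2.minAreaRect((cast("top",px,.005)[:,:2]*1000).astype(np.float32)))
print("housing now"); house(im)
delta((479,372,150),-93.7)
E
```

```text
90 432.5 ((444.4682312011719, 367.0040283203125), (15.680724143981934, 36.531883239746094), 86.62720489501953)
90 345.0 ((510.6798400878906, 361.29510498046875), (16.607240676879883, 27.910356521606445), 86.62635040283203)
120 4235.0 ((374.661865234375, 365.8124694824219), (90.59001159667969, 41.433502197265625), 89.28205871582031)
120 2180.0 ((475.3584899902344, 363.75048828125), (23.16485023498535, 100.46300506591797), 85.45951080322266)
plate ((478.76947021484375, 372.9659423828125), (111.93235778808594, 162.11744689941406), 86.14647674560547)
housing now
[282.1687 201.5219] area 160 world z75 [542.1625  51.4385  75.    ] box [545.0386  63.0616 539.4551  41.5177]
[261.7141 202.3295] area 247 world z75 [541.169  110.4141  75.    ] box [544.2324 122.9438 537.1303  98.4208]
[250.7148 215.4672] area 1231 world z75 [503.8532 142.1291  75.    ] box [521.757  156.1274 486.6419 131.6005]
[292.5783 212.5918] area 241 world z75 [509.4523  21.9368  75.    ] box [518.0861  25.2655 500.6085  16.9222]
[282.375  219.8895] area 69 world z75 [489.1433  51.3916  75.    ] box [490.7301  56.3804 486.
[... 374 characters left out ...]
orld z75 [408.2439 140.4655  75.    ] box [424.4534 153.7513 390.2054 130.3201]
[293.4196 250.0745] area 213 world z75 [402.8401  21.1233  75.    ] box [411.1942  23.9505 394.1933  17.1476]
[283.8524 261.3112] area 243 world z75 [371.9641  48.5561  75.    ] box [374.8236  60.4411 368.7453  36.5615]
[262.3884 262.2479] area 299 world z75 [370.5632 109.1334  75.    ] box [373.9309 121.1706 366.4747  96.489 ]
t 9.85 pos [ 412.3575 -168.9556  168.0737] F [0.0492 0.4234 0.5455] w 0.6269869965292534 
 [[-0.9861  0.0085  0.1662]
 [-0.1663 -0.0053 -0.9861]
 [-0.0075 -0.9999  0.0066]] 
q [-0.5562 -0.3698  2.0803  0.      1.421   0.8476]
shift [-155.524    15.793  -522.4593]
turn y -346.73128708790074
```

Request:
{"op": "apply_moves", "data": {"moves": [[-0.25, -7, 0, -22, 0, 0, 0], [-0.25, -13, 0, -44, 0, 0, 0], [-0.25, -13, 0, -44, 0, 0, 0], [-0.25, -13, 0, -44, 0, 0, 0], [-0.25, -13, 0, -44, 0, 0, 0], [-0.25, -13, 0, -44, 0, 0, 0], [-0.25, -13, 0, -44, 0, 0, 0], [-0.25, -13, 0, -44, 0, 0, 0], [-0.25, -13, 0, -44, 0, 0, 0], [-0.25, -13, 0, -44, 0, 0, 0], [-0.25, -13, 0, -44, 0, 0, 0], [-0.25, -13, 0, -44, 0, 0, 0], [-0.25, -13, 0, -37, 0, 0, 0], [-0.25, -6, 0, -22, 0, 0, 0], [-0.25, 0, 0, 0, 0, 6.6, 0], [-0.25, 0, 0, 0, 0, 6.6, 0], [-0.25, 0, 0, 0, 0, 0, 0], [-0.25, 0, 0, 0, 0, 0, 0]]}}

```text
time: 11.65
tool_pos: [0.482, 0.4175, 0.1613]
tool_rot: [0.022, -0.021, -0.706, 0.707]
contact_force: [-0.8, 0.1, -0.6]
gripper_width: 0.626
```

```bash
python3 - <<'E'
from house import *
im=manip.grab_frame("top"); cv2.imwrite("pics/t4.png",im); cv2.imwrite("pics/s4.png",manip.grab_frame("scene"))
hsv=cv2.cvtColor(im,cv2.COLOR_BGR2HSV); o=cv2.inRange(hsv,(3,150,150),(14,255,255)); print("lamp on bench",blob(o,"top",.03,(320,190,400,285)))
r=cv2.inRange(hsv,(174,120,80),(180,255,255))|cv2.inRange(hsv,(0,120,80),(3,255,255))
try: print("magnet",blob(r,"top",.02,(400,200,435,245)), blob(cv2.inRange(cv2.cvtColor(cv2.imread('pics/top0.png'),cv2.COLOR_BGR2HSV),(0,120,80),(180,255,255)),"top",.02,(400,200,435,245)))
except Exception as e: print(e)
delta((479,372.5,12),-93.8)
E
```

```text
lamp on bench (409.7584228515625, -166.91748046875, 133.98606872558594, 31.94789695739746, 9.34006404876709)
magnet (478.556884765625, -349.60430908203125, 87.61978149414062, 59.99342727661133, 15.456883430480957) (478.91949462890625, -349.3217468261719, 87.576416015625, 60.327903747558594, 16.693742752075195)
t 11.75 pos [482.2929 417.5182 161.8822] F [ 0.5104 -0.1365 -0.2653] w 0.627464918227593 
 [[-0.9981 -0.0007 -0.0621]
 [ 0.0621 -0.0004 -0.9981]
 [ 0.0007 -1.      0.0004]] 
q [0.5969 0.1264 1.6381 0.0001 1.3779 2.2298]
shift [  0.3888 149.9025  45.0693]
turn y -359.75945963704976
```

The lamp lies on the bench at (409.8, -166.9), within 0.5 mm of where the tool put it. I overshot y by 45 mm, so I'll correct that and then descend.

Request:
{"op": "apply_moves", "data": {"moves": [[-0.25, 0, 0, 25, 0, 0, 0], [-0.25, 0, 0, 20, 0, 0, 0], [-0.25, 0, 20, 0, 0, 0, 0], [-0.25, 0, 35, 0, 0, 0, 0], [-0.25, 0, 35, 0, 0, 0, 0], [-0.25, 0, 25, 0, 0, 0, 0], [-0.25, 0, 15, 0, 0, 0, 0], [-0.25, 0, 8, 0, 0, 0, 0], [-0.25, 0, 6, 0, 0, 0, 0], [-0.25, 0, 0, 0, 0, 0, 0], [-0.25, 0, 0, 0, 0, 0, 0]]}}

```text
time: 12.85
tool_pos: [0.4805, 0.3735, 0.0197]
tool_rot: [-0.022, 0.023, 0.707, -0.706]
contact_force: [-0.3, -0.4, -0.1]
gripper_width: 0.621
```

```bash
python3 - <<'E'
from h import *
a=manip.grab_frame("scene"); cv2.imwrite("pics/s5.png",cv2.resize(a[240:330,140:260],None,fx=6,fy=6,interpolation=cv2.INTER_CUBIC)); delta((479,372.5,12))
E
```

```text
t 12.9 pos [480.6004 373.5317  19.8634] F [-0.5846 -0.1682  0.685 ] w 0.62739735818841 
 [[-0.998   0.0021 -0.0633]
 [ 0.0633  0.0013 -0.998 ]
 [-0.002  -1.     -0.0014]] 
q [0.5385 0.2188 1.7925 0.     1.1279 2.1726]
shift [1.5479 7.8587 1.1419]
```

View pics/s5.png

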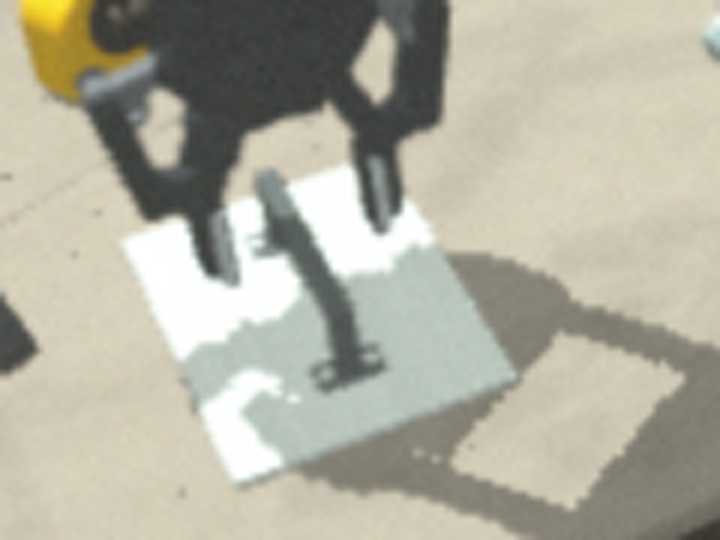

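The fingers straddle the bar at mid-length, with tips at (228,278) and (383,228). Next: down 8 mm, then close.

Request:
{"op": "apply_moves", "data": {"moves": [[-0.25, 1.5, 4, 1, 0, 0, 0], [-0.25, 0, 4, 0, 0, 0, 0], [0.1, 0, 0, 0, 0, 0, 0], [0.5, 0, 0, 0, 0, 0, 0], [0.9, 0, 0, 0, 0, 0, 0], [0.9, 0, 0, 0, 0, 0, 0], [0.9, 0, 0, 0, 0, 0, 0], [0.9, 0, 0, 0, 0, 0, 0], [0.9, 0, 0, 0, 0, 0, 0]]}}

```text
time: 13.8
tool_pos: [0.4782, 0.3723, 0.0106]
tool_rot: [-0.022, 0.023, 0.707, -0.707]
contact_force: [-0.8, 1.2, 0.6]
gripper_width: 0.101
```

Gripped (opening 8.6 mm on the 10 mm bar). Next: lift, align the yaw, and carry it to the housing.

Request:
{"op": "apply_moves", "data": {"moves": [[0.9, 0, -6, 0, 0, 0, 0], [0.9, 0, -15, 0, 0, 0, 0], [0.9, 0, -30, 0, 0, 0, 0], [0.9, 0, -35, 0, 0, -2.4, 0], [0.9, 0, -35, 0, 0, -2.3, 0], [0.9, 0, -19, 0, 0, 0, 0], [0.9, 1.5, 0, 17, 0, 0, 0], [0.9, 4, 0, 40, 0, 0, 0], [0.9, 4, 0, 40, 0, 0, 0], [0.9, 4, 0, 40, 0, 0, 0], [0.9, 4, 0, 40, 0, 0, 0], [0.9, 4, 0, 40, 0, 0, 0], [0.9, 4, 0, 40, 0, 0, 0], [0.9, 2, 0, 30, 0, 0, 0], [0.9, 0, 0, 16, 0, 0, 0], [0.9, 0, 0, 0, 4, 0, 0], [0.9, 0, 0, 0, 4, 0, 0], [0.9, 0, 0, 0, 4, 0, 0], [0.9, 0, 0, 0, 0, 0, 0], [0.9, 0, 0, 0, 0, 0, 0]]}}

```text
time: 15.8
tool_pos: [0.4551, 0.0685, 0.1493]
tool_rot: [-0.007, 0.007, -0.63, 0.777]
contact_force: [-0.4, 0.2, -4.8]
gripper_width: 0.097
```

```bash
python3 - <<'E'
from h import *
a=manip.grab_frame("scene"); cv2.imwrite("pics/s6f.png",a); cv2.imwrite("pics/t6f.png",manip.grab_frame("top"))
cv2.imwrite("pics/s6.png",cv2.resize(a[165:290,225:375],None,fx=5,fy=4.8,interpolation=cv2.INTER_CUBIC)); s,M=st()
print("plate roll about x",np.degrees(np.arctan2(M[2,2],-M[1,2])))
pb=s["tool_pos"]*1000
for e in (55,-55): print(pb+M@[0,11,-e])
E
```

```text
t 15.9 pos [455.7464  68.1001 149.962 ] F [ 0.085   0.1919 -4.3915] w 0.1009868400552812 
 [[-0.9998  0.0029  0.0177]
 [-0.018  -0.2072 -0.9781]
 [ 0.0009 -0.9783  0.2072]] 
q [ 0.116  -0.263   2.0394 -0.2111  1.3908  1.7094]
plate roll about x 11.960261676183812
[454.8019 119.6186 127.8047]
[456.7537  12.0235 150.5967]
```

View pics/s6.png

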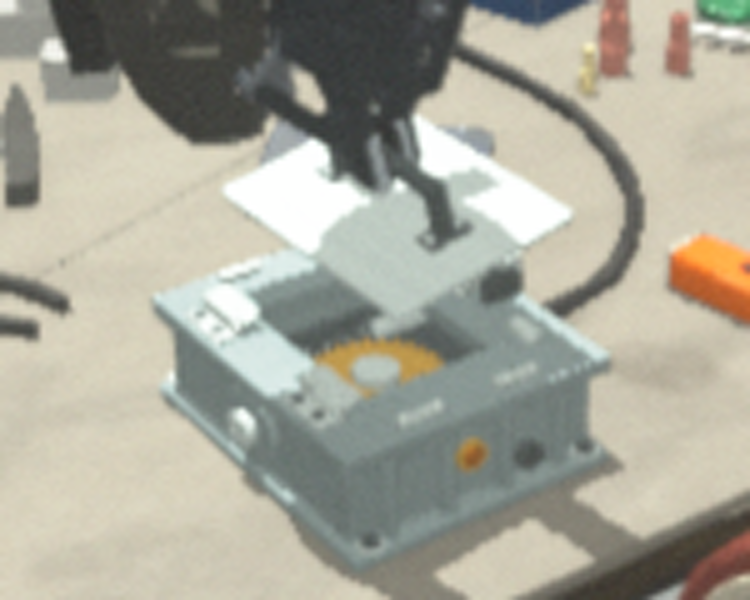

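The plate is held tilted with its keeper edge low. Its corners are at about (225,188), (408,312) and (572,215), the keepers are at (230,310) and (325,395), and the lamp is lying at the right. I'll compare the predicted corners with the observed ones.

```bash
python3 - <<'E'
from h import *
s,M=st(); p=s["tool_pos"]*1000
# plate-frame: long axis u = -tool x (world +x), e=+ keeper side (= -tool z)
for u,e in ((80,55),(-80,55),(-80,-55)):
    for h in (0,5):
        P=p+M@[-u-(.7),11-h,-e]; q=proj("scene",P/1000)[0]
        print(u,e,h,P,((q-[225,165]+.5)*[5,4.8]))
# keeper tips / guides in scene crop from housing estimate (yaw .9)
c,sn=np.cos(np.radians(.9)),np.sin(np.radians(.9))
for name,xw,yw,z in (("keepF lip",48+17,47,80),("keepN lip near end",-65,47,80),("seatcorner? -98,81",-98,81,70),("-98,-81",-98,-81,70)):
    P=np.array([456.2+c*xw-sn*yw,82+sn*xw+c*yw,z]); q=proj("scene",P/1000)[0]; print(name,P,(q-[225,165]+.5)*[5,4.8])
E
```

```text
t 15.9 pos [455.7464  68.1001 149.962 ] F [ 0.085   0.1919 -4.3915] w 0.1009868400552812 
 [[-0.9998  0.0029  0.0177]
 [-0.018  -0.2072 -0.9781]
 [ 0.0009 -0.9783  0.2072]] 
q [ 0.116  -0.263   2.0394 -0.2111  1.3908  1.7094]
80 55 0 [535.4889 121.0672 127.7335] [228.3543 195.8645]
80 55 5 [535.4746 122.1031 132.625 ] [226.1355 188.6357]
-80 55 0 [375.5147 118.1952 127.8746] [403.0619 325.0063]
-80 55 5 [375.5005 119.2311 132.7661] [401.0872 317.3386]
-80 -55 0 [377.4665  10.6    150.6667] [581.126  219.0352]
-80 -55 5 [377.4522  11.636  155.5582] [579.7183 211.4013]
keepF lip [520.4537 130.0152  80.    ] [232.8196 286.8598]
keepN lip near end [390.4698 127.9732  80.    ] [370.7648 397.2503]
seatcorner? -98,81 [356.9398 161.4507  70.    ] [350.6985 469.5641]
-98,-81 [359.4844  -0.5293  70.    ] [616.5016 358.4222]
```

Request:
{"op": "apply_moves", "data": {"moves": [[0.9, 0, 8, -1.7, 0, 0, 0], [0.9, 0, 14, -3, 0, 0, 0], [0.9, 0, 14, -3, 0, 0, 0], [0.9, 0, 9, -1.9, 0, 0, 0], [0.9, 0, 5, -1.1, 0, 0, 0], [0.9, 0, 2, -0.4, 0, 0, 0], [0.9, 0, 0, 0, 0, 0, 0], [0.9, 0, 0, 0, 0, 0, 0]]}}

```text
time: 16.7
tool_pos: [0.4568, 0.0687, 0.0978]
tool_rot: [-0.008, 0.005, -0.629, 0.777]
contact_force: [-0.6, 0.3, -3.9]
gripper_width: 0.1
```

Request:
{"op": "apply_moves", "data": {"moves": [[0.9, 0, 1, -0.2, 0, 0, 0], [0.9, 0, 1, -0.2, 0, 0, 0], [0.9, 0, 0, 0, 0, 0, 0]]}}

```text
time: 17.0
tool_pos: [0.4563, 0.0686, 0.0953]
tool_rot: [-0.007, 0.006, -0.629, 0.777]
contact_force: [-0.1, -0.4, -4.6]
gripper_width: 0.097
```

Request:
{"op": "apply_moves", "data": {"moves": [[0.9, 0, 0.7, -0.15, 0, 0, 0], [0.9, 0, 0.7, -0.15, 0, 0, 0], [0.9, 0, 0, 0, 0, 0, 0]]}}

```text
time: 17.3
tool_pos: [0.4561, 0.0686, 0.0936]
tool_rot: [-0.007, 0.006, -0.629, 0.777]
contact_force: [0.9, 0.0, -3.9]
gripper_width: 0.102
```

Request:
{"op": "apply_moves", "data": {"moves": [[0.9, 0, 0.7, -0.15, 0, 0, 0], [0.9, 0, 0, 0, 0, 0, 0], [0.9, 0, 0, 0, 0, 0, 0]]}}

```text
time: 17.6
tool_pos: [0.4562, 0.0686, 0.093]
tool_rot: [-0.007, 0.006, -0.629, 0.777]
contact_force: [0.3, -1.0, -4.3]
gripper_width: 0.097
```

Request:
{"op": "apply_moves", "data": {"moves": [[0.9, 0, 0.7, -0.15, 0, 0, 0], [0.9, 0, 0, 0, 0, 0, 0], [0.9, 0, 0, 0, 0, 0, 0]]}}

```text
time: 17.9
tool_pos: [0.4562, 0.0686, 0.0923]
tool_rot: [-0.007, 0.006, -0.629, 0.777]
contact_force: [-0.2, -0.4, -5.2]
gripper_width: 0.102
```

Request:
{"op": "apply_moves", "data": {"moves": [[0.9, 0, 0.5, -0.1, 0, 0, 0], [0.9, 0, 0, 0, 0, 0, 0], [0.9, 0, 0, 0, 0, 0, 0]]}}

```text
time: 18.2
tool_pos: [0.4562, 0.0686, 0.0918]
tool_rot: [-0.007, 0.006, -0.629, 0.777]
contact_force: [0.9, -0.5, -3.3]
gripper_width: 0.105
```

Request:
{"op": "apply_moves", "data": {"moves": [[0.9, 0, 0.5, -0.1, 0, 0, 0], [0.9, 0, 0, 0, 0, 0, 0], [0.9, 0, 0, 0, 0, 0, 0]]}}

```text
time: 18.5
tool_pos: [0.4563, 0.0685, 0.0915]
tool_rot: [-0.007, 0.006, -0.629, 0.777]
contact_force: [-1.3, -0.3, -3.2]
gripper_width: 0.095
```

Request:
{"op": "apply_moves", "data": {"moves": [[0.9, 0, 0.5, -0.1, 0, 0, 0], [0.9, 0, 0, 0, 0, 0, 0], [0.9, 0, 0, 0, 0, 0, 0]]}}

```text
time: 18.8
tool_pos: [0.4564, 0.0683, 0.0912]
tool_rot: [-0.007, 0.006, -0.629, 0.777]
contact_force: [-1.1, -2.5, -0.7]
gripper_width: 0.098
```

```bash
python3 - <<'E'
from h import *
st(); print(manip.state()["ft_torque"])
E
```

```text
t 18.8 pos [456.3707  68.3291  91.192 ] F [-1.0946 -2.4906 -0.6655] w 0.09804061401972831 
 [[-0.9998  0.004   0.0181]
 [-0.0186 -0.2086 -0.9778]
 [-0.0001 -0.978   0.2086]] 
q [ 0.1173 -0.1913  2.0844 -0.2187  1.2761  1.7362]
[-0.1117  0.3027 -0.0518]
```

Contact is at tool z of about 91.5. I'll ease up 0.6 mm and slide toward the keepers.

Request:
{"op": "apply_moves", "data": {"moves": [[0.9, 0.6, -0.8, 0.15, 0, 0, 0], [0.9, 0, -0.6, -2.9, 0, 0, 0], [0.9, 0, -0.6, -2.9, 0, 0, 0], [0.9, 0, -0.4, -2, 0, 0, 0], [0.9, 0, 0, 0, 0, 0, 0], [0.9, 0, 0, 0, 0, 0, 0]]}}

```text
time: 19.4
tool_pos: [0.4555, 0.077, 0.0914]
tool_rot: [-0.007, 0.006, -0.63, 0.777]
contact_force: [0.7, 0.4, -4.3]
gripper_width: 0.099
```

Request:
{"op": "apply_moves", "data": {"moves": [[0.9, 0, -0.4, -2, 0, 0, 0], [0.9, 0, -0.4, -2, 0, 0, 0], [0.9, 0, 0, 0, 0, 0, 0]]}}

```text
time: 19.7
tool_pos: [0.4554, 0.0809, 0.0915]
tool_rot: [-0.007, 0.006, -0.629, 0.777]
contact_force: [0.7, -0.1, -2.8]
gripper_width: 0.099
```

Request:
{"op": "apply_moves", "data": {"moves": [[0.9, 0, -0.3, -1.5, 0, 0, 0], [0.9, 0, -0.3, -1.5, 0, 0, 0], [0.9, 0, 0, 0, 0, 0, 0]]}}

```text
time: 20.0
tool_pos: [0.4554, 0.0839, 0.0915]
tool_rot: [-0.007, 0.006, -0.629, 0.777]
contact_force: [-0.6, -0.4, -2.6]
gripper_width: 0.102
```

Request:
{"op": "apply_moves", "data": {"moves": [[0.9, 0, -0.2, -1, 0, 0, 0], [0.9, 0, -0.2, -1, 0, 0, 0], [0.9, 0, 0, 0, 0, 0, 0]]}}

```text
time: 20.3
tool_pos: [0.4553, 0.0859, 0.0915]
tool_rot: [-0.007, 0.006, -0.629, 0.777]
contact_force: [0.4, -1.3, -2.2]
gripper_width: 0.1
```

Request:
{"op": "apply_moves", "data": {"moves": [[0.9, 0, -0.2, -1, 0, 0, 0], [0.9, 0, 0, 0, 0, 0, 0]]}}

```text
time: 20.5
tool_pos: [0.4553, 0.0869, 0.0915]
tool_rot: [-0.007, 0.006, -0.629, 0.777]
contact_force: [0.1, -0.2, -2.8]
gripper_width: 0.101
```

Request:
{"op": "apply_moves", "data": {"moves": [[0.9, 0, -0.2, -1, 0, 0, 0], [0.9, 0, 0, 0, 0, 0, 0]]}}

```text
time: 20.7
tool_pos: [0.4553, 0.0877, 0.0915]
tool_rot: [-0.007, 0.006, -0.629, 0.777]
contact_force: [-0.9, -1.5, -2.7]
gripper_width: 0.101
```

```bash
python3 - <<'E'
from h import *
a=manip.grab_frame("scene"); cv2.imwrite("pics/s7.png",cv2.resize(a[180:280,235:365],None,fx=6,fy=6,interpolation=cv2.INTER_CUBIC)); st(); print(manip.state()["ft_torque"])
E
```

```text
t 20.75 pos [455.2709  87.6673  91.508 ] F [-0.6329 -2.2829 -1.5318] w 0.09730977420031696 
 [[-0.9998  0.0038  0.0182]
 [-0.0185 -0.2082 -0.9779]
 [ 0.0001 -0.9781  0.2083]] 
q [ 0.1582 -0.1794  2.0736 -0.2167  1.2836  1.7758]
[-0.0739  0.0185 -0.0341]
```

View pics/s7.png

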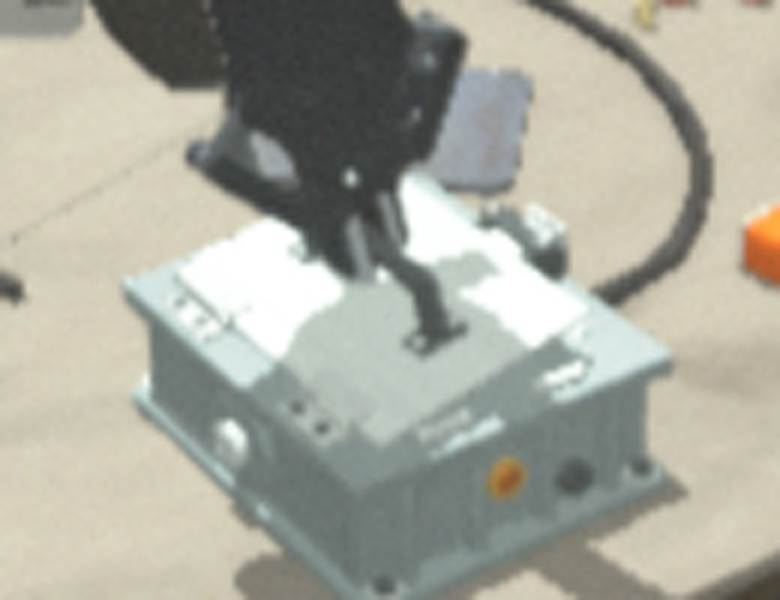

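The plate's keeper edge runs from (180,280) to (370,440), right at the keeper flanges at (195,315) and (310,418). The edge is still at seat height, so it is in the slots. One more nudge should confirm the stop.

Request:
{"op": "apply_moves", "data": {"moves": [[0.9, 0, -0.2, -0.8, 0, 0, 0], [0.9, 0, 0, 0, 0, 0, 0]]}}

```text
time: 20.95
tool_pos: [0.4552, 0.088, 0.0917]
tool_rot: [-0.007, 0.006, -0.629, 0.778]
contact_force: [-2.1, -5.0, 0.7]
gripper_width: 0.1
```

Request:
{"op": "apply_moves", "data": {"moves": [[0.9, 0, -0.2, -0.8, 0, 0, 0], [0.9, 0, 0, 0, 0, 0, 0]]}}

```text
time: 21.15
tool_pos: [0.4552, 0.0883, 0.0919]
tool_rot: [-0.007, 0.006, -0.628, 0.778]
contact_force: [-2.8, -6.9, 2.1]
gripper_width: 0.099
```

The plate is at the stop: the reaction in y rises to 7 N. I'll relax the push and pivot the plate about its keeper edge toward the latch.

Request:
{"op": "apply_moves", "data": {"moves": [[0.9, 0, 0.3, 1.6, 0, 0, 0], [0.9, 0, 1, 0.2, -1, 0, 0], [0.9, 0, 1, 0.2, -1, 0, 0], [0.9, 0, 1, 0.2, -1, 0, 0], [0.9, 0, 1, 0.2, -1, 0, 0], [0.9, 0, 0, 0, 0, 0, 0]]}}

```text
time: 21.75
tool_pos: [0.4553, 0.0863, 0.0875]
tool_rot: [-0.007, 0.006, -0.657, 0.754]
contact_force: [-0.9, -0.2, -3.3]
gripper_width: 0.102
```

Request:
{"op": "apply_moves", "data": {"moves": [[0.9, 0, 1, 0.2, -1, 0, 0], [0.9, 0, 1, 0.2, -1, 0, 0], [0.9, 0, 0, 0, 0, 0, 0]]}}

```text
time: 22.05
tool_pos: [0.4556, 0.0864, 0.0865]
tool_rot: [-0.007, 0.006, -0.67, 0.742]
contact_force: [-3.1, 4.2, 2.9]
gripper_width: 0.099
```

Request:
{"op": "apply_moves", "data": {"moves": [[0.9, 0, 1, 0.2, -1, 0, 0], [0.9, 0, 1, 0.2, -1, 0, 0], [0.9, 0, 0, 0, 0, 0, 0]]}}

```text
time: 22.35
tool_pos: [0.4564, 0.0861, 0.0856]
tool_rot: [-0.008, 0.005, -0.683, 0.73]
contact_force: [-3.5, 5.1, 6.9]
gripper_width: 0.097
```

```bash
python3 - <<'E'
from h import *
s,M=st(); print(s["ft_torque"],"tilt",np.degrees(np.arcsin(M[2,2])))
E
```

```text
t 22.35 pos [456.4052  86.0895  85.5657] F [-3.5305  5.1404  6.8649] w 0.09660931757606288 
 [[-0.9998  0.0037  0.0181]
 [-0.0183 -0.0667 -0.9976]
 [-0.0025 -0.9978  0.0668]] 
q [ 0.0678 -0.2065  2.0972 -0.0704  1.2525  1.6424]
[ 0.6972  0.535  -0.0528] tilt 3.8298477455724615
```

Request:
{"op": "apply_moves", "data": {"moves": [[0.9, 0.5, 1, 0.1, -0.7, 0, 0], [0.9, 0.5, 1, 0.1, -0.7, 0, 0], [0.9, 0, 0, 0, 0, 0, 0]]}}

```text
time: 22.65
tool_pos: [0.4567, 0.086, 0.0848]
tool_rot: [-0.009, 0.004, -0.692, 0.722]
contact_force: [-1.9, 6.1, 9.5]
gripper_width: 0.1
```

Request:
{"op": "apply_moves", "data": {"moves": [[0.9, 0, 1, 0.1, -0.7, 0, 0], [0.9, 0, 1, 0.1, -0.7, 0, 0], [0.9, 0, 0, 0, 0, 0, 0]]}}

```text
time: 22.95
tool_pos: [0.4555, 0.0848, 0.0806]
tool_rot: [-0.008, 0.005, -0.7, 0.714]
contact_force: [2.6, 3.7, 1.8]
gripper_width: 0.096
```

```bash
python3 - <<'E'
from h import *
s,M=st(); print(s["ft_torque"],"tilt",np.degrees(np.arcsin(M[2,2])))
E
```

```text
t 22.95 pos [455.5049  84.7633  80.6479] F [2.5604 3.7021 1.7667] w 0.09566655125745357 
 [[-0.9998  0.0035  0.0181]
 [-0.0182 -0.0196 -0.9996]
 [-0.0032 -0.9998  0.0197]] 
q [ 0.0356 -0.2113  2.1091 -0.0209  1.2411  1.5949]
[ 0.7453 -0.191  -0.0551] tilt 1.1286465156386982
```

The plate dropped 4 mm and the force fell, so the latch looks to have snapped over. I'll level the last degree and release.

Request:
{"op": "apply_moves", "data": {"moves": [[0.9, 0, 0.3, 0.1, -0.6, 0, 0], [0.9, 0, 0.3, 0, -0.5, 0, 0], [0.9, 0, 0, 0, 0, 0, 0], [0.9, 0, 0, 0, 0, 0, 0]]}}

```text
time: 23.35
tool_pos: [0.4555, 0.0852, 0.0806]
tool_rot: [0.007, -0.006, 0.707, -0.707]
contact_force: [0.3, 5.0, 7.4]
gripper_width: 0.104
```

Request:
{"op": "apply_moves", "data": {"moves": [[0.7, 0, 0, 0, 0, 0, 0], [0.4, 0, 0, 0, 0, 0, 0], [0.2, 0, 0, 0, 0, 0, 0], [0.2, 0, 0, 0, 0, 0, 0], [0.2, 0, 0, 0, 0, 0, 0], [0.2, 0, -8, 0, 0, 0, 0], [0.2, 0, -20, 0, 0, 0, 0], [0.2, 0, -35, 0, 0, 0, 0], [0.2, 0, -35, 0, 0, 0, 0], [0.2, 0, -20, 0, 0, 0, 0], [0.2, 0, 0, -30, 0, 0, 0], [0.2, 0, 0, -45, 0, 0, 0], [0.2, 0, 0, -45, 0, 0, 0], [0.2, 0, 0, -45, 0, 0, 0], [0.2, 0, 0, -45, 0, 0, 0], [0.2, 0, 0, -40, 0, 0, 0], [0.2, 0, 0, 0, 0, 0, 0], [0.2, 0, 0, 0, 0, 0, 0]]}}

```text
time: 25.15
tool_pos: [0.4495, 0.3351, 0.1971]
tool_rot: [-0.007, 0.007, -0.706, 0.708]
contact_force: [0.5, -0.8, -0.2]
gripper_width: 0.399
```

```bash
python3 - <<'E'
from h import *
t=manip.grab_frame("top"); a=manip.grab_frame("scene"); cv2.imwrite("pics/t8.png",t); cv2.imwrite("pics/s8.png",a); st()
A=cv2.resize(t[192:276,238:310],(480,560),interpolation=cv2.INTER_CUBIC) 
B=cv2.resize(a[195:285,250:355],(800-480,274),interpolation=cv2.INTER_CUBIC)
C=cv2.resize(t[190:280,330:470],(320,206),interpolation=cv2.INTER_CUBIC)
cv2.imwrite("pics/c8.png",np.hstack([A,np.vstack([B,C,np.zeros((80,320,3),np.uint8)])]))
E
```

```text
t 25.25 pos [449.7893 333.7678 197.0571] F [-0.735  -0.4659 -0.0278] w 0.39840470392008287 
 [[-0.9998  0.0002  0.018 ]
 [-0.018  -0.0021 -0.9998]
 [-0.0001 -1.      0.0021]] 
q [ 0.5065 -0.0837  1.7914 -0.002   1.4348  2.0596]
```

View pics/c8.png

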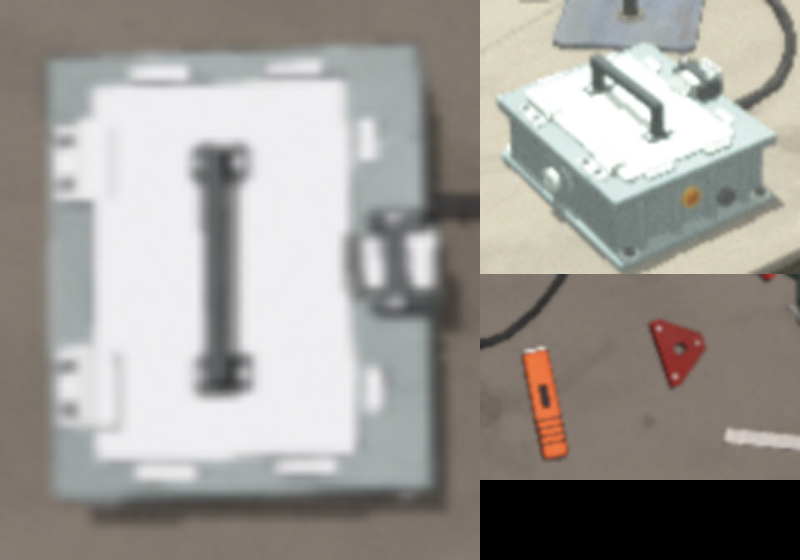

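The cover lies under both keepers (lip shadows at (115,170) and (120,400)), between the guides and the stops. The latch is at (375,262), and the lamp, magnet and square are undisturbed. I'll check the bolt position and the plate's level numerically.

```bash
python3 - <<'E'
from house import *
for f in ("t3","t8"):
    g=cv2.cvtColor(cv2.imread(f"pics/{f}.png"),cv2.COLOR_BGR2GRAY); print(f); print(g[227:236,286:306])
    house(cv2.imread(f"pics/{f}.png"))
t=cv2.imread("pics/t8.png"); d=cv2.absdiff(cv2.GaussianBlur(t,(3,3),0),cv2.GaussianBlur(cv2.imread("pics/top0.png"),(3,3),0)).max(2)
n,l,s,c=cv2.connectedComponentsWithStats((d>45).astype(np.uint8))
for i in range(1,n):
    if s[i][4]>12 and s[i][1]<290: print("changed",s[i],c[i])
E
```

```text
t3
[[150 168 165 155 144 138 154 159 140 115 104 101 125 175 195 201 198 148
  111 106]
 [148 167 164 148 129 132 176 206 188 142 109 102 135 199 228 229 216 156
  109 104]
 [148 165 163 148 125 129 180 219 200 150 112 102 128 185 226 231 202 139
   96  98]
 [149 165 163 145 123 126 175 218 207 156 113 103 124 178 223 229 195 129
   87  96]
 [150 166 164 146 121 125 176 222 222 171 118 103 124 178 224 229 197 131
   90  96]
 [149 165 164 147 126 124 167 220 225 177 120 103 123 171 222 229 198 132
   88  93]
 [149 165 163 150 134 125 156 215 224 176 119 104 113 153 215 227 195 133
   85  79]
 [146 164 163 150 139 126 143 194 206 163 115 103 106 136 196 212 180 124
   83  71]
 [147 164 162 153 137 123 116 133 138 122 110 108 101 104 127 136 121  97
   75  68]]
[282.1687 201.5219] area 160 world z75 [542.1625  51.4385  75.    ] box [545.0386  63.0616 539.4551  41.5177]
[261.7141 202.3295] area 247 world z75 [541.169  110.4141  75.    ] box [544.2324 122.9438 537.1303  98.4208]
[250.7148 215.4672] area 1231 world z75 [503.8532 142.1291  75.    ] box [521.757  156.1274 486.6419 131.6005]

[... 2393 characters left out ...]
4.6472 394.1933  17.1476]
changed [213  71   6   7  26] [215.6538  73.6538]
changed [189  86   6   8  16] [191.8125  90.    ]
changed [   85   190   128   210 13656] [153.2141 296.5208]
changed [ 252  204   40   57 2056] [271.4538 232.2442]
changed [178 212   4   5  17] [179.2941 213.8824]
changed [349 222  19  48 486] [357.9424 245.7099]
changed [ 76 226  14  25 163] [ 81.8098 239.7117]
changed [175 240   5   5  21] [176.8571 242.    ]
changed [183 265   7   8  23] [185.5217 268.9565]
changed [186 275  13  10  44] [191.2955 278.7955]
changed [226 276   6   9  16] [228.4375 280.125 ]
changed [  374   277   266   123 13957] [530.525  349.5002]
changed [610 278  14  10  66] [618.     283.4697]
```

```bash
python3 -c "
from h import *
st(); print(manip.job_done())"
```

```text
t 25.25 pos [449.7893 333.7678 197.0571] F [-0.735  -0.4659 -0.0278] w 0.39840470392008287 
 [[-0.9998  0.0002  0.018 ]
 [-0.018  -0.0021 -0.9998]
 [-0.0001 -1.      0.0021]] 
q [ 0.5065 -0.0837  1.7914 -0.002   1.4348  2.0596]
the job is handed in; nothing more can be done
None
```

The gear housing is closed. I set the hand lamp on the bench to the right of the housing, hooked the cover under both keepers at about 12° tilt, and pivoted it down until the latch snapped. The job was handed in at 25.3 s.

**Last checks**
- **Lamp:** it lies flat at about (0.410, -0.167), within 0.5 mm of where the tool released it. I let go only once the bench was taking its weight.
- **Cover:** the top view shows it under both keeper lips and between the guides and stops. The tool was level on the cover at z = 80.6 mm, against 80.2 mm expected for a seated plate.
- **Latch:** the cover dropped about 4 mm as the force fell off. The bolt's image is back within about 0.1 mm of its rest position. The highest upward reaction I read was about 9.5 N, plus the roughly 4.4 N plate weight.
- **Other things:** a before-and-after comparison of the top view showed no change at the magnet, try square or screwdriver. The robot was clear of everything at hand-in.

**Disagreements**
- **Fingertip offset:** `tcp_to_tips` (19 mm ahead) did not match the pictures, where the tips sat about 6 mm behind the reported TCP. My first grasp therefore closed above the lamp without touching it, and I repeated it lower.
- **Overshoot:** I overshot the move to the cover by 45 mm in free space and corrected it.
- **Levelness:** the cameras cannot resolve level below a millimetre, so that rests on the tool height and the latch returning to rest.

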